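# Lay the guide bar across the jig and scribe along the layout line

### The arm

A 6-joint arm with a two-finger parallel gripper is mounted at the origin on the work surface; the furniture and walls round the work are solid. World frame = base frame: x ahead of the robot, y to its left, z up, the work surface at z = 0. Lengths are in mm, angles in rad, forces in N, time in s.
With the tool pointing down it reaches from about 425 to 1125 mm from the base axis. Payload 14.9 kg.
Tool frame: the origin (TCP) lies at the very end of the fingers, on their centre line; the grasp point (between the pads) lies env.pinch_z behind it (env.pinch_z is the distance from the TCP to the grasp point, in mm); z points along the fingers, y is the direction in which the jaws open and shut (so a half turn about z gives the same grasp; the last joint's range is limited). The gripper opens to 91 mm and grips with 3 to 60 N. Pads are 32 mm wide; open, the fingers measure 118 mm over their backs; the gripper's body (76 mm by 178 mm) begins 60 mm behind the grasp point.
Start: joints at [-1.153, 0.379, 1.734, -0, 1.028, -0.033], TCP at [304.978, -630.084, 188.532] pointing down, gripper open.
Joint ranges: [-2.77, 2.77], [-0.74, 2.19], [0, 2.66], [-1.06, 4.2], [0.31, 2.87], [-3.08, 3.08]. Speed limits (rad/s): [1.89, 1.89, 2.39, 3.14, 3.14, 3.14].

### API

Orientations are given as a 3x3 rotation matrix whose columns are the frame's x, y, z axes.
In Python, from cell import env, optics, job gives the robot as it stands. The module is installed in compiled form; this text tells all that it offers.
- The arm moves only by the shell command python3 -m creep 'ROWS'. ROWS is JSON, a list of rows, each an object of numbers: "gripper": the finger opening in m, from 0 to 0.0912; "dx", "dy", "dz": the shift along the tool's x, y, z in m; "turn": the turn about the tool's z in degrees. A call has 1 to 20 rows; each row shifts and turns the commanded pose from where the row before left it, along the tool's axes as they then stand; what a row does not reach is not made up. A row lasts 1/12 s, in which the tool goes at most 41.7 mm and 7.16 degrees, less where a joint would pass 70% of its speed; a pose out of reach is approached as far as the arm can. A call is refused whole if a number of a shift passes 0.0417 or a number of a turn 7.16, either way. A call with a gripper value outside its range is refused whole. The fingers move at their own pace and stop on an object; the grip force is fixed at half the most. Time passes only in rows, so rows that do not move let the fingers close. It gives the time, the measured TCP pose, the force and the opening at its end, in the units of the state.
- env.state(): the state, without advancing time (a new reading comes with each control period).
- optics.snapshot(name): name is "scene" or "top" or "wrist"; returns a dict with "color" (420x560x3 uint8, red, green, blue), "z_map" (420x560 float32, mm along the optical axis (not along the pixel's ray), 0 where there is no reading), "fx", "fy", "cx", "cy" (pixels), "view" (4x4, takes a point from world to camera coordinates). Camera axes: x right, y down, z forward; pixel columns grow to the right and rows downward; lengths in mm; the calibration is good to about 2 mm. The wrist camera is an equidistant fisheye: a pixel r from the principal point sees the ray r / f radians off the axis. A picture is of the moment at which its call begins.
- job.job_done(): hands the job in, once; it reports no verdict.
The state is a dict: "time_s": time; "q": joint angles; "joint_vel": joint speeds; "effort": joint torques, N m; "eef_pos": TCP position; "orientation": TCP orientation; "contact_force": force on the tool from outside, world axes, zero at the start; "ft_torque": the same for the moment, N m; "opening": finger opening in mm.
Only numpy, scipy, OpenCV 4.12 (cv2) and the standard library are available. Lean on these libraries where they do the work, as an engineer would, in place of code of your own. Each camera call takes 0.05 s, during which the arm holds its last target. There are 200 camera calls.

### The job

Lift the aluminium guide bar off its sloped rest by its orange grip and lay it flat across the two blue forks of the marking-out jig, seated right down in both and centred between them. Then take the scriber from its wooden stand, slowly (about 3 cm a second) trace the blue line beside the bar from the green dot to the red dot with its point held down at the plate, and put the scriber back in its stand, fully down. Leave the bar in the forks and do not disturb the red thread-lock bottle or the tape measure.

Things in the scene. Friction and masses are not known exactly. Their poses are not given: they have to be found in the camera images.
- jig: fixed marking-out jig: dark base 150 (x) x 210 (y) x 10 mm, aluminium plate on it (top 16 mm over the bench), two blue forks at local y -85 and +85 mm, 20 mm thick. Origin: centre of underside. The bar bridges along y. Fork notch: 45 mm wide in x, floor 20 mm over the bench; walls 11 mm high, then 45 degree lead-ins to about 65 mm wide, top 40 mm over the bench.
- seat (a point): point midway between the two forks at the height of the notch floors (jig local x +15, y 0, z 20 mm), 4 mm above the plate; axes as the jig's. The centre of the bar's underside belongs here.
- line0 (a point): green dot on the plate's top, start of the blue layout line (jig local x -21, y +50, z 16 mm). The line is straight along jig y and runs 36 mm from the bar's centre line, on the jig's -x (robot) side.
- line1 (a point): point on the blue line 20 mm from the green dot towards the red
- line2 (a point): point on the blue line 40 mm from the green dot towards the red
- line3 (a point): point on the blue line 60 mm from the green dot towards the red
- line4 (a point): point on the blue line 80 mm from the green dot towards the red
- line5 (a point): red dot on the plate's top, end of the line, 100 mm from the green dot (jig local y -50 mm)
- bar_rest: fixed grey rest with base 110 (x) x 170 (y) mm; its top is a 62 x 170 mm slope that leans 35 degrees towards the rest's own -x side, centre 95 mm above the bench, with a lip 8 mm high along the lower edge that holds the bar. Origin: centre of the underside. It stands to the left of the jig, its slope turned roughly towards the jig.
- bar: loose aluminium guide bar 40 (x) x 220 (y) x 12 (z) mm, 0.25 to 0.5 kg, with an orange grip block in the middle of its top face, 34 (x) x 24 (y) mm, z = 12 to 49 mm. Origin: centre of the underside; z normal to the top face, y along it. It starts on the sloped rest, tilted 35 degrees about its y axis.
- scriber_stand: fixed wooden block 56 x 56 x 70 mm with one vertical hole, 15 mm diameter, 68 mm deep, in the middle of its top. Origin: centre of the underside. It stands to the right of the jig.
- scriber: loose scriber, upright in the stand. Origin: its point; z up its axis. Tapered tip and 10 mm shaft to z = 62, a 24 mm collar from 62 to 66 that rests on the stand, a yellow square grip 14 x 14 mm from 66 to 126 (sides along its x and y), cap to 130 mm. In the stand its point is 8 mm above the bench.
- thread_lock: bystander: red bottle, 31 mm in diameter, 98 mm tall, upright beyond the jig; origin under its centre
- tape_measure: bystander: yellow tape measure 34 x 88 x 60 mm beyond the jig; origin under its centre
Mind the look-alikes: they are no part of the job. Of the things shaped like the bar, the aluminium one is meant.

How it is judged:
By the outcome, as a careful person would: the job done as asked, in the order asked, and still so for the second after the job is handed in, with the robot touching nothing.
It also fails if it takes over 72 s, if anything falls off the work surface, if the arm or the gripper's body presses on something with over 40 N, if the wrist force passes 120 N, or if a joint passes its speed limit or range.

## Working session

There is one attempt and no reset: what is moved stays moved. The work goes in short steps, Python scripts to look and compute and a shell command to move; the robot and the scene stay as the last step left them, time stands still between calls to the robot, and variables do not carry over. Pictures are saved under pics/ and viewed, about 8 in all and at most 12, crops included, and the job is handed in when it is done.

```bash
ls; mkdir -p pics
cat > h.py <<'E'
import numpy as np, cv2
from cell import env, optics, job
def snap(n,f):
    s=optics.snapshot(n); np.savez(f'pics/{f}.npz',**s); cv2.imwrite(f'pics/{f}.png',s['color'][:,:,::-1]); return s
def ray(s,u,v):
    x=(u-s['cx'])/s['fx'];y=(v-s['cy'])/s['fy']
    return np.array([x,y,1.])
def pt(s,u,v,z=None):
    """world point from pixel with depth"""
    z=s['z_map'][int(round(v)),int(round(u))] if z is None else z
    V=np.linalg.inv(s['view']); return (V@np.r_[ray(s,u,v)*z,1])[:3]
def atz(s,u,v,h):
    V=np.linalg.inv(s['view']); d=V[:3,:3]@ray(s,u,v); o=V[:3,3]; return o+d*(h-o[2])/d[2]
E
python3 - <<'E'
from h import *
a=snap('scene','s1');b=snap('top','t1')
for s in(a,b): print(s['fx'],s['cx'],s['cy'],np.linalg.inv(s['view']).round(3))
print(env.pinch_z, env.state())
cv2.imwrite('pics/both.png',np.vstack([np.hstack([a['color'],b['color']])])[:,:,::-1])
E
```

```text
pics
504.3402185770304 277.36625670024523 207.59933247325648 [[-6.78000e-01 -5.37000e-01  5.01000e-01 -1.16227e+02]
 [-7.35000e-01  4.80000e-01 -4.79000e-01  5.87051e+02]
 [ 1.60000e-02 -6.93000e-01 -7.21000e-01  9.56270e+02]
 [ 0.00000e+00  0.00000e+00  0.00000e+00  1.00000e+00]]
484.518099436859 283.68792017138236 208.4080874999119 [[-1.400000e-02 -9.960000e-01  8.600000e-02  4.169830e+02]
 [-1.000000e+00  1.600000e-02  2.400000e-02 -1.288600e+01]
 [-2.500000e-02 -8.500000e-02 -9.960000e-01  1.364795e+03]
 [ 0.000000e+00  0.000000e+00  0.000000e+00  1.000000e+00]]
18.8 {'time_s': 0.1, 'q': array([-1.15330904e+00,  3.79344575e-01,  1.73469647e+00,  6.37667327e-06,
        1.02847020e+00, -3.32986564e-02]), 'joint_vel': array([ 0.00177177, -0.00050651, -0.00229213,  0.00067054, -0.0003139 ,
        0.00027931]), 'effort': array([ 9.34473173e-04, -7.65045404e+01, -4.35292947e+01,  6.52374141e-02,
        3.98972060e-02,  4.08042155e-06]), 'eef_pos': array([ 304.82447447, -629.75051343,  187.97475832]), 'orientation': array([[ 9.00106408e-01,  4.35669966e-01, -3.67464195e-04],
       [ 4.35670120e-01, -9.00106015e-01,  8.41909303e-04],
       [ 3.60378653e-05, -9.17901128e-04, -9.99999578e-01]]), 'contact_force': array([-0.11862614,  0.30812654,  0.37966665]), 'ft_torque': array([-0.0219543 ,  0.02982704,  0.0195696 ]), 'opening': 91.09687753710303}
```

View pics/s1.png

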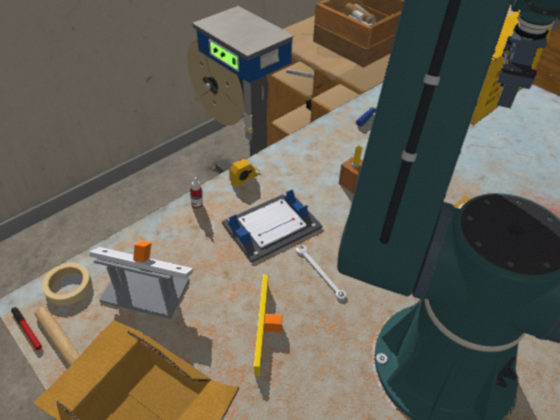

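View pics/t1.png

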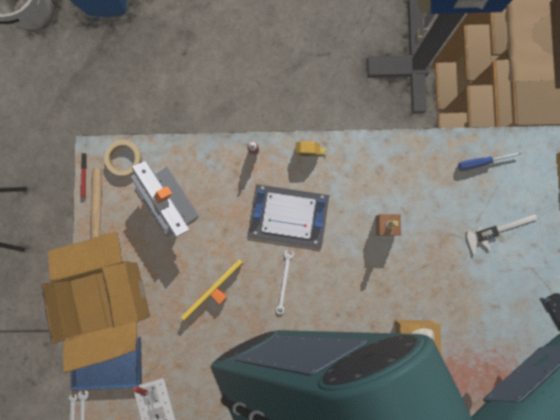

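```bash
cat >> h.py <<'E'
def crop(im,c0,r0,w,h,k,step=10):
    o=cv2.resize(np.ascontiguousarray(im[r0:r0+h,c0:c0+w,::-1]),None,fx=k,fy=k,interpolation=cv2.INTER_CUBIC)
    for c in range(-(-c0//step)*step,c0+w,step):
        x=int((c-c0+.5)*k); cv2.line(o,(x,0),(x,5),(0,255,0),1); cv2.putText(o,str(c),(x-8,15),0,.35,(0,255,0),1)
    for r in range(-(-r0//step)*step,r0+h,step):
        y=int((r-r0+.5)*k); cv2.line(o,(0,y),(5,y),(0,255,0),1); cv2.putText(o,str(r),(6,y+4),0,.35,(0,255,0),1)
    return o
E
python3 - <<'E'
from h import *
a=np.load('pics/s1.npz');b=np.load('pics/t1.npz')
P=np.zeros((600,800,3),np.uint8)
def put(o,x,y): P[y:y+o.shape[0],x:x+o.shape[1]]=o
B=b['color'];A=a['color']
put(crop(B,126,155,75,85,4),0,0); put(crop(B,247,180,85,68,4),300,0); put(crop(B,374,208,38,35,4),642,0)
put(crop(A,86,236,110,84,3),0,342);put(crop(A,216,184,110,80,4),335,275);
cv2.imwrite('pics/c1.png',P)
for n,s,u,v in [('grip t',b,163,194),('bar end t',b,143,170),('bar end t',b,178,228),('jig c',b,290,215),('scr',b,390,223),('bott',b,253,146),('tape',b,308,149),('grip s',a,143,248),('rest base t',b,188,200)]:
    print(n,pt(s,u,v).round(1))
E
```

```text
grip t [564.3 325.1 141.6]
bar end t [634.2 390.2 100.9]
bar end t [478.3 294.1 108.7]
jig c [514.5   2.5  14.5]
scr [ 482.9 -256.5  108.1]
bott [694.8  97.6  93.6]
tape [692.3 -50.   53.4]
grip s [552.3 331.1 139.7]
rest base t [562.5 291.6   3.7]
```

View pics/c1.png

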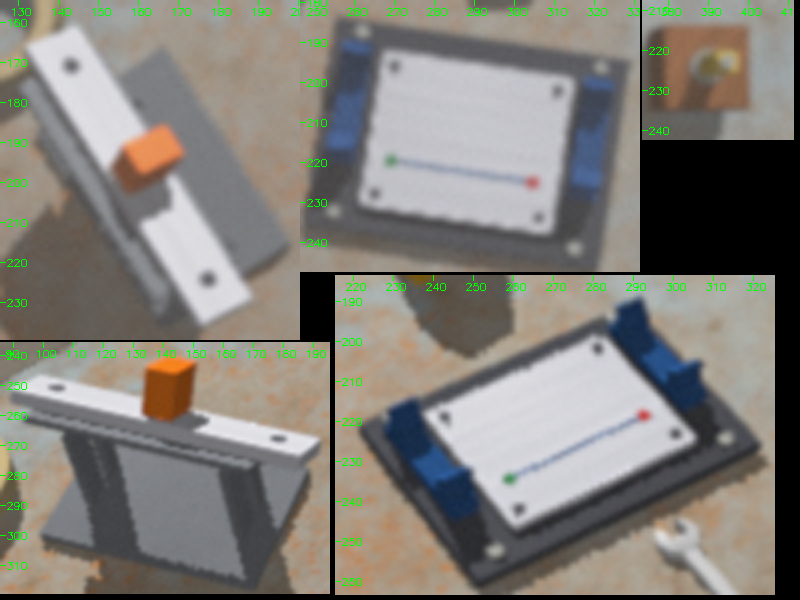

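```bash
cat >> h.py <<'E'
def tri(*obs):
    A=np.zeros((3,3));b=np.zeros(3);L=[]
    for s,u,v in obs:
        V=np.linalg.inv(s['view']);d=V[:3,:3]@ray(s,u,v);d/=np.linalg.norm(d);M=np.eye(3)-np.outer(d,d);A+=M;b+=M@V[:3,3];L.append((M,V[:3,3]))
    p=np.linalg.solve(A,b); return p,max(np.linalg.norm(M@(p-o)) for M,o in L)
def cloud(s,mask):
    v,u=np.nonzero(mask&(s['z_map']>0));z=s['z_map'][v,u]
    V=np.linalg.inv(s['view']);P=np.c_[(u-s['cx'])/s['fx']*z,(v-s['cy'])/s['fy']*z,z]
    return P@V[:3,:3].T+V[:3,3]
E
python3 - <<'E'
from h import *
a=dict(np.load('pics/s1.npz'));b=dict(np.load('pics/t1.npz'))
for n,t,s in [('green',(269.2,219.5),(259,234.5)),('red',(304.5,225),(292.5,218.5)),('holeN',(143.2,171),(104.5,250.5)),('holeF',(177.5,224.2),(178.2,267.5))]:
    p,e=tri((b,*t),(a,*s)); print(n,p.round(1),e.round(2),'top@16',atz(b,*t,16).round(1),'scene@16',atz(a,*s,16).round(1))
for n,s,win in [('top',b,(120,155,205,245)),('scene',a,(85,236,200,300))]:
    c=s['color'].astype(int);m=np.zeros(c.shape[:2],bool);m[win[1]:win[3],win[0]:win[2]]=1
    o=m&(c[...,0]-c[...,2]>90); w=m&(c.min(2)>150)&(c.max(2)-c.min(2)<40)
    P=cloud(s,cv2.erode(w.astype(np.uint8),np.ones((3,3)))>0); P=P[P[:,2]>50];ctr=np.median(P,0)
    for _ in range(5):
        q=P[np.abs((P-ctr)@np.linalg.svd(P-ctr,full_matrices=0)[2][2])<6]; P=q;ctr=P.mean(0)
    U=np.linalg.svd(P-ctr,full_matrices=0)[2]
    print(n,len(P),ctr.round(1),'axis',U[0].round(3),'normal',U[2].round(3)*np.sign(U[2][2]))
    O=cloud(s,o);O=O[O[:,2]>80]; print(' orange',len(O),O.mean(0).round(1),O.min(0).round(1),O.max(0).round(1))
E
```

```text
green [501.4  59.6  16.8] 1.66 top@16 [502.7  60.8  16. ] scene@16 [500.7  58.1  16. ]
red [484.6 -38.5  17.4] 1.62 top@16 [485.8 -37.4  16. ] scene@16 [484.2 -40.5  16. ]
holeN [629.6 386.6 106.7] 1.5 top@16 [645.9 416.7  16. ] scene@16 [707.8 364.1  16. ]
holeF [487.5 295.2 105.4] 1.39 top@16 [493.5 318.2  16. ] scene@16 [549.6 263.5  16. ]
top 697 [562.1 343.6 103. ] axis [-0.844 -0.537  0.003] normal [ 0.328 -0.511  0.794]
 orange 103 [569.7 325.3 134.2] [556.5 310.7 120. ] [585.  340.8 147.7]
scene 391 [561.6 342.6 104.1] axis [-0.848 -0.53   0.008] normal [ 0.315 -0.492  0.812]
 orange 269 [557.6 333.6 128.6] [542.8 305.8 107.5] [581.6 353.8 145.3]
```

```bash
python3 -m creep '[{"dx":0.026,"dy":-0.0299,"dz":-0.002},{"dx":0.026,"dy":-0.0299,"dz":-0.002},{"dx":0.026,"dy":-0.0299,"dz":-0.002},{"dx":0.026,"dy":-0.0299,"dz":-0.002},{"dx":0.026,"dy":-0.0299,"dz":-0.002},{"dx":0.026,"dy":-0.0299,"dz":-0.002},{"dx":0.026,"dy":-0.0299,"dz":-0.002},{"dx":0.026,"dy":-0.0299,"dz":-0.002},{"dx":0.026,"dy":-0.0299,"dz":-0.002},{"dx":0.026,"dy":-0.0299,"dz":-0.002},{"dx":0.026,"dy":-0.0299,"dz":-0.002},{"dx":0.026,"dy":-0.0299,"dz":-0.002},{"dx":0.026,"dy":-0.0299,"dz":-0.002},{"dx":0.026,"dy":-0.0299,"dz":-0.002},{"dx":0.026,"dy":-0.0299,"dz":-0.002},{"dx":0.026,"dy":-0.0299,"dz":-0.002},{"dx":0.026,"dy":-0.0299,"dz":-0.002},{"dx":0.026,"dy":-0.0299,"dz":-0.002},{"dx":0.026,"dy":-0.0299,"dz":-0.002},{"dx":0.026,"dy":-0.0299,"dz":-0.002}]'
```

```text
$[0]: bad value
```

```bash
python3 -m creep '[{"gripper":0.0911,"dx":0.026,"dy":-0.0299,"dz":-0.002,"turn":-7}]'
```

```text
time_s: 0.18
eef_pos: [314.4, -595.2, 190.0]
orientation: [[0.843, 0.538, 0.0], [0.538, -0.843, -0.001], [-0.001, 0.001, -1.0]]
contact_force: [1.1, -0.2, 0.4]
opening: 91.1
```

```bash
python3 -m creep '[{"gripper":0.0911,"dx":0.0296,"dy":-0.0267,"dz":-0.002,"turn":0},{"gripper":0.0911,"dx":0.0296,"dy":-0.0267,"dz":-0.002,"turn":0},{"gripper":0.0911,"dx":0.0296,"dy":-0.0267,"dz":-0.002,"turn":0},{"gripper":0.0911,"dx":0.0296,"dy":-0.0267,"dz":-0.002,"turn":0},{"gripper":0.0911,"dx":0.0296,"dy":-0.0267,"dz":-0.002,"turn":0},{"gripper":0.0911,"dx":0.0296,"dy":-0.0267,"dz":-0.002,"turn":0},{"gripper":0.0911,"dx":0.0296,"dy":-0.0267,"dz":-0.002,"turn":0},{"gripper":0.0911,"dx":0.0296,"dy":-0.0267,"dz":-0.002,"turn":0},{"gripper":0.0911,"dx":0.0296,"dy":-0.0267,"dz":-0.002,"turn":0},{"gripper":0.0911,"dx":0.0296,"dy":-0.0267,"dz":-0.002,"turn":0},{"gripper":0.0911,"dx":0.0296,"dy":-0.0267,"dz":-0.002,"turn":0},{"gripper":0.0911,"dx":0.0296,"dy":-0.0267,"dz":-0.002,"turn":0},{"gripper":0.0911,"dx":0.0296,"dy":-0.0267,"dz":-0.002,"turn":0},{"gripper":0.0911,"dx":0.0296,"dy":-0.0267,"dz":-0.002,"turn":0},{"gripper":0.0911,"dx":0.0296,"dy":-0.0267,"dz":-0.002,"turn":0},{"gripper":0.0911,"dx":0.0296,"dy":-0.0267,"dz":-0.002,"turn":0},{"gripper":0.0911,"dx":0.0296,"dy":-0.0267,"dz":-0.002,"turn":0},{"gripper":0.0911,"dx":0.0296,"dy":-0.0267,"dz":-0.002,"turn":0}]'
```

```text
time_s: 1.68
eef_pos: [502.4, 103.0, 226.6]
orientation: [[0.84, 0.542, 0.0], [0.542, -0.84, -0.0], [0.0, 0.0, -1.0]]
contact_force: [0.9, 0.2, 0.2]
opening: 91.1
```

```bash
python3 -m creep '[{"gripper":0.0911,"dx":0,"dy":0,"dz":0,"turn":-7},{"gripper":0.0911,"dx":0,"dy":0,"dz":0,"turn":-7},{"gripper":0.0911,"dx":0,"dy":0,"dz":0,"turn":-7},{"gripper":0.0911,"dx":0,"dy":0,"dz":0,"turn":-7},{"gripper":0.0911,"dx":0,"dy":0,"dz":0,"turn":-7},{"gripper":0.0911,"dx":0,"dy":0,"dz":0,"turn":-7},{"gripper":0.0911,"dx":0,"dy":0,"dz":0,"turn":-7},{"gripper":0.0911,"dx":0,"dy":0,"dz":0,"turn":-7},{"gripper":0.0911,"dx":0,"dy":0,"dz":0,"turn":-7},{"gripper":0.0911,"dx":0,"dy":0,"dz":0,"turn":-7},{"gripper":0.0911,"dx":0,"dy":0,"dz":0,"turn":-7},{"gripper":0.0911,"dx":0,"dy":0,"dz":0,"turn":-7},{"gripper":0.0911,"dx":0,"dy":0,"dz":0,"turn":-6},{"gripper":0.0911,"dx":0,"dy":0,"dz":0,"turn":0}]'
```

```text
time_s: 2.85
eef_pos: [502.3, 100.8, 226.3]
orientation: [[-0.546, 0.838, -0.0], [0.838, 0.546, -0.0], [0.0, -0.0, -1.0]]
contact_force: [0.3, 0.6, -0.1]
opening: 90.9
```

```bash
python3 -m creep '[{"gripper":0.0911,"dx":0.0256,"dy":0.0298,"dz":0,"turn":1},{"gripper":0.0911,"dx":0.0256,"dy":0.0298,"dz":0,"turn":0},{"gripper":0.0911,"dx":0.0256,"dy":0.0298,"dz":0,"turn":0},{"gripper":0.0911,"dx":0.0256,"dy":0.0298,"dz":0,"turn":0},{"gripper":0.0911,"dx":0.0256,"dy":0.0298,"dz":0,"turn":0},{"gripper":0.0911,"dx":0.0256,"dy":0.0298,"dz":0,"turn":0},{"gripper":0.0911,"dx":0,"dy":0,"dz":0,"turn":0},{"gripper":0.0911,"dx":0,"dy":0,"dz":0,"turn":0}]'
python3 - <<'E'
from h import *
w=snap('wrist','w1'); print(w['fx'],w['cx'],w['cy'],np.linalg.inv(w['view']).round(2))
c=w['color'].astype(int); z=w['z_map']
cv2.imwrite('pics/w1b.png',cv2.resize(w['color'][:,:,::-1],None,fx=1.4,fy=1.4))
E
```

```text
time_s: 3.52
eef_pos: [572.6, 327.2, 225.8]
orientation: [[-0.526, 0.85, -0.001], [0.85, 0.526, -0.0], [0.0, -0.001, -1.0]]
contact_force: [-0.2, -0.6, 0.5]
opening: 91.1
325.19226210127806 279.98051142571796 205.10481228224637 [[ 8.5000e-01  5.1000e-01  1.5000e-01  5.2911e+02]
 [ 5.3000e-01 -8.2000e-01 -2.4000e-01  3.9533e+02]
 [-0.0000e+00  2.8000e-01 -9.6000e-01  4.2251e+02]
 [ 0.0000e+00  0.0000e+00  0.0000e+00  1.0000e+00]]
```

View pics/w1b.png

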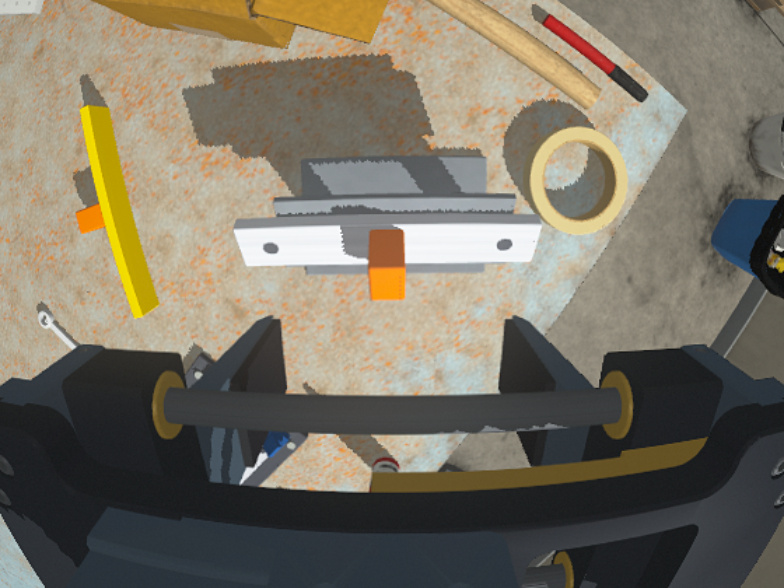

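```bash
cat >> h.py <<'E'
_ray0=ray
def ray(s,u,v):
    if s['fx']>400: return _ray0(s,u,v)
    x=(u-s['cx'])/s['fx'];y=(v-s['cy'])/s['fy'];r=np.hypot(x,y)+1e-9
    return np.array([x/r*np.tan(r),y/r*np.tan(r),1.])
E
python3 - <<'E'
from h import *
L=lambda n:dict(np.load(f'pics/{n}.npz'))
a,b,w=L('s1'),L('t1'),L('w1')
N,e1=tri((w,360.7,174.3),(b,143.2,171),(a,104.5,250.5));F,e2=tri((w,192.9,177.1),(b,177.5,224.2),(a,178.2,267.5))
print(N.round(1),F.round(1),e1,e2,((N+F)/2).round(1),np.degrees(np.arctan2(*(N-F)[1::-1])), np.linalg.norm(N-F))
for u,v in[(192.9,177.1),(360.7,174.3),(276.5,202),(276.5,180)]: print(pt(w,u,v).round(1))
# top face of block: fit
c=w['color'].astype(int);m=(c[...,0]-c[...,2]>190)&(c[...,0]>200);m[:, :255]=0;m[:,300:]=0;m[:150]=0;m[230:]=0
v,u=np.nonzero(m);P=np.array([pt(w,x,y) for x,y in zip(u,v)]);print(len(P),u.min(),u.max(),v.min(),v.max(),P.mean(0).round(1),np.linalg.svd(P-P.mean(0),full_matrices=0)[2][2])
E
```

```text
[629.4 386.9 106.6] [486.9 295.4 106. ] 1.6290572764727156 1.639544618312567 [558.1 341.1 106.3] 32.70643743840746 169.35020421200642
[486.  295.1 104.2]
[629.6 387.4 104.9]
[568.1 325.5 136.7]
[557.8 342.1 132. ]
543 264 288 191 213 [568.1 325.3 137.2] [ 0.51302552 -0.78506417  0.34710093]
```

```bash
python3 -m creep '[{"gripper":0.0911,"dx":0.0034,"dy":-0.005,"dz":0.02,"turn":-1},{"gripper":0.0911,"dx":0,"dy":0,"dz":0.03,"turn":0},{"gripper":0.0911,"dx":0,"dy":0,"dz":0.03,"turn":0},{"gripper":0.0911,"dx":0,"dy":0,"dz":0.02,"turn":0},{"gripper":0.0911,"dx":0,"dy":0,"dz":0.01,"turn":0},{"gripper":0.0911,"dx":0,"dy":0,"dz":0.005,"turn":0},{"gripper":0.02,"dx":0,"dy":0,"dz":0,"turn":0},{"gripper":0.02,"dx":0,"dy":0,"dz":0,"turn":0},{"gripper":0.02,"dx":0,"dy":0,"dz":0,"turn":0},{"gripper":0.02,"dx":0,"dy":0,"dz":0,"turn":0},{"gripper":0.02,"dx":0,"dy":0,"dz":0,"turn":0},{"gripper":0.02,"dx":0,"dy":0,"dz":0,"turn":0}]'
```

```text
time_s: 4.57
eef_pos: [567.0, 326.3, 112.1]
orientation: [[-0.542, 0.84, 0.001], [0.84, 0.542, 0.0], [-0.0, 0.001, -1.0]]
contact_force: [-0.3, 0.4, 0.0]
opening: 54.0
```

```bash
python3 -m creep '[{"gripper":0.01,"dx":0,"dy":0,"dz":0,"turn":0},{"gripper":0.01,"dx":0,"dy":0,"dz":0,"turn":0},{"gripper":0.01,"dx":0,"dy":0,"dz":0,"turn":0},{"gripper":0.01,"dx":0,"dy":0,"dz":0,"turn":0},{"gripper":0.01,"dx":0,"dy":0,"dz":0,"turn":0},{"gripper":0.01,"dx":0,"dy":0,"dz":0,"turn":0},{"gripper":0.01,"dx":0,"dy":0,"dz":0,"turn":0},{"gripper":0.01,"dx":0,"dy":0,"dz":0,"turn":0},{"gripper":0.01,"dx":0,"dy":0,"dz":-0.01,"turn":0},{"gripper":0.01,"dx":0,"dy":0,"dz":-0.015,"turn":0},{"gripper":0.01,"dx":0,"dy":0,"dz":0,"turn":0}]'
```

```text
time_s: 5.48
eef_pos: [567.9, 326.7, 139.8]
orientation: [[-0.542, 0.84, 0.003], [0.84, 0.542, 0.001], [-0.0, 0.003, -1.0]]
contact_force: [1.1, 0.4, -4.0]
opening: 22.6
```

```bash
python3 -m creep '[{"gripper":0.01,"dx":0,"dy":0,"dz":-0.03,"turn":0},{"gripper":0.01,"dx":0,"dy":0,"dz":-0.03,"turn":0},{"gripper":0.01,"dx":0,"dy":0,"dz":-0.03,"turn":7},{"gripper":0.01,"dx":0,"dy":0,"dz":-0.01,"turn":7},{"gripper":0.01,"dx":0,"dy":0,"dz":0,"turn":7},{"gripper":0.01,"dx":0,"dy":0,"dz":0,"turn":7},{"gripper":0.01,"dx":0,"dy":0,"dz":0,"turn":7},{"gripper":0.01,"dx":0,"dy":0,"dz":0,"turn":7},{"gripper":0.01,"dx":0,"dy":0,"dz":0,"turn":7},{"gripper":0.01,"dx":0,"dy":0,"dz":0,"turn":7},{"gripper":0.01,"dx":0,"dy":0,"dz":0,"turn":7},{"gripper":0.01,"dx":0,"dy":0,"dz":0,"turn":7},{"gripper":0.01,"dx":0,"dy":0,"dz":0,"turn":7},{"gripper":0.01,"dx":0,"dy":0,"dz":0,"turn":7},{"gripper":0.01,"dx":0,"dy":0,"dz":0,"turn":7},{"gripper":0.01,"dx":0,"dy":0,"dz":0,"turn":7},{"gripper":0.01,"dx":0,"dy":0,"dz":0,"turn":7},{"gripper":0.01,"dx":0,"dy":0,"dz":0,"turn":7},{"gripper":0.01,"dx":0,"dy":0,"dz":0,"turn":7},{"gripper":0.01,"dx":0,"dy":0,"dz":0,"turn":7}]'; python3 -c "
from h import *
w=snap('wrist','w2');st=env.state();print(st['q'].round(2))
cv2.imwrite('pics/w2b.png',w['color'][:,:,::-1])
from h import *"
```

```text
time_s: 7.15
eef_pos: [566.5, 326.0, 236.9]
orientation: [[0.998, -0.061, 0.0], [-0.061, -0.998, 0.0], [-0.0, -0.0, -1.0]]
contact_force: [0.4, -0.2, -4.5]
opening: 22.4
[0.49 0.26 1.8  0.   1.08 2.13]
```

View pics/w2b.png

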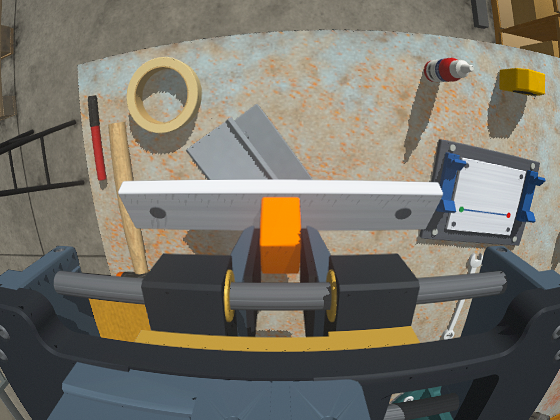

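Run:
```python
from h import *
w=dict(np.load('pics/w2.npz'));T=np.array([566.5,326,236.9]);R=np.array([[.998,-.061,0],[-.061,-.998,0],[0,0,-1.]])
A=pt(w,157,213);B=pt(w,402,213);print(A,B)
P=np.array([pt(w,u,v) for u in list(range(135,255,3))+list(range(308,430,3)) for v in range(202,224,3)])
c=P.mean(0)
for _ in range(3):
    n=np.linalg.svd(P-c,full_matrices=0)[2][2]; P=P[np.abs((P-c)@n)<4];c=P.mean(0)
n=np.linalg.svd(P-c,full_matrices=0)[2][2];n*=np.sign(n[2]);print(len(P),'n tool',(R.T@n).round(3),'n world',n.round(3))
m=(A+B)/2;print('top centre world',m.round(1),'tool',(R.T@(m-T)).round(1),'axis tool',(R.T@(B-A)/np.linalg.norm(B-A)).round(3))
d=np.degrees(np.arccos(n[2]));print('tilt',d);print('low edge tool', (R.T@(m-12*n-T)).round(1))
```

```text
[583.05227836 411.68871475 227.89012649] [573.21911395 242.00908275 229.98862779]
316 n tool [-0.559 -0.003 -0.829] n world [-0.557  0.038  0.829]
top centre world [578.1 326.8 228.9] tool [11.6 -1.6  8. ] axis tool [ 0.003  1.    -0.012]
tilt 33.96878057741367
low edge tool [18.3 -1.5 17.9]
```

```bash
python3 -m creep '[{"gripper":0.01,"dx":-0.0049,"dy":0.0358,"dz":0,"turn":0},{"gripper":0.01,"dx":-0.0049,"dy":0.0358,"dz":0,"turn":0},{"gripper":0.01,"dx":-0.0049,"dy":0.0358,"dz":0,"turn":0},{"gripper":0.01,"dx":-0.0049,"dy":0.0358,"dz":0.01,"turn":0},{"gripper":0.01,"dx":-0.0049,"dy":0.0358,"dz":0.015,"turn":0},{"gripper":0.01,"dx":-0.0049,"dy":0.0358,"dz":0.015,"turn":0},{"gripper":0.01,"dx":-0.0049,"dy":0.0358,"dz":0.015,"turn":0},{"gripper":0.01,"dx":-0.0049,"dy":0.0358,"dz":0.015,"turn":0},{"gripper":0.01,"dx":-0.0049,"dy":0.0358,"dz":0.015,"turn":0},{"gripper":0.01,"dx":0,"dy":0,"dz":0.025,"turn":6.2},{"gripper":0.01,"dx":0,"dy":0,"dz":0.02,"turn":0},{"gripper":0.01,"dx":0,"dy":0,"dz":0,"turn":0},{"gripper":0.01,"dx":0,"dy":0,"dz":0,"turn":0}]'; python3 -c "
from h import *
w=snap('wrist','w3');s=snap('scene','s3')
A=crop(w['color'],60,110,400,150,2,50);B=crop(s['color'],190,150,160,110,2.5,20)
A=np.vstack([A,np.zeros((275,800,3),np.uint8)]);A[300:575,:400]=B;cv2.imwrite('pics/c3.png',A)"
```

```text
time_s: 8.28
eef_pos: [504.4, 6.8, 106.5]
orientation: [[0.987, -0.16, -0.002], [-0.16, -0.987, 0.0], [-0.002, 0.0, -1.0]]
contact_force: [1.1, -1.0, -3.4]
opening: 22.7
```

View pics/c3.png

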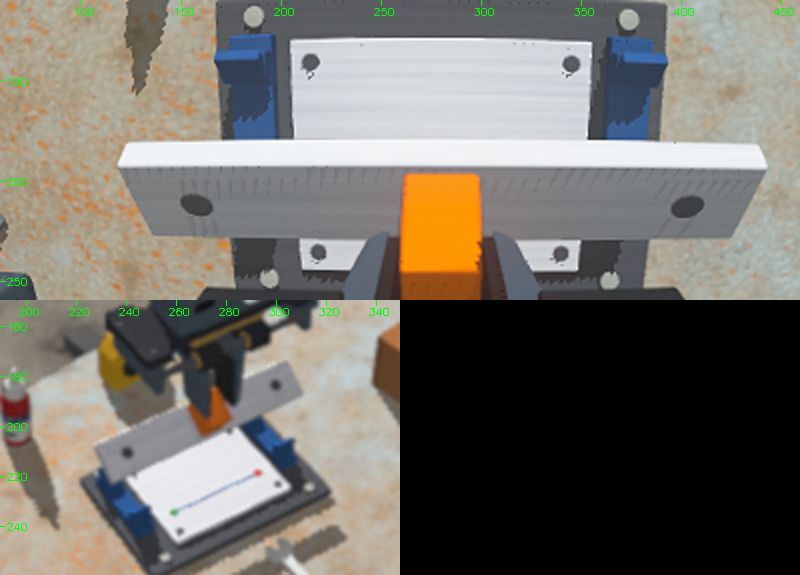

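Run:
```python
from h import *
w=dict(np.load('pics/w3.npz'));s=dict(np.load('pics/s3.npz'));T=np.array([504.4,6.8,106.5]);R=np.array([[.987,-.16,0],[-.16,-.987,0],[0,0,-1.]])
for n,a,b in [('L',(158.2,212.2),(240.5,210.9)),('R',(403.2,212.7),(299.7,183.7))]:
    p,e=tri((w,*a),(s,*b));print(n,p.round(1),e.round(1),'depth w',pt(w,*a).round(1),'s',pt(s,*b).round(1), 'tool',(R.T@(p-T)).round(1))
S=[atz(w,*a,16.) for a in [(214.8,140.8),(345.2,141.7),(218.8,235.8),(340.2,236.8)]]
print(np.round(S,1),np.mean(S,0).round(1))
seat=np.array([528.5,4.4,20]);print('jig ctr from line',(seat-15*np.array([.986,-.169,0])).round(1))
```

```text
L [530.   88.7  98.7] 0.1 depth w [529.9  88.7  98.5] s [530.8  88.2  97.8] tool [ 12.2 -84.9   7.8]
R [502.8 -78.5 100.2] 0.1 depth w [503.  -78.3 100.4] s [503.  -78.8 100. ] tool [12.1 84.4  6.3]
[[565.9  56.2  16. ]
 [546.4 -58.5  16. ]
 [476.7  71.4  16. ]
 [456.9 -43.6  16. ]] [511.5   6.4  16. ]
jig ctr from line [513.7   6.9  20. ]
```

```bash
python3 -m creep '[{"gripper":0.01,"dx":-0.0008,"dy":-0.0012,"dz":0.015,"turn":0.5},{"gripper":0.01,"dx":0,"dy":0,"dz":0.02,"turn":0},{"gripper":0.01,"dx":0,"dy":0,"dz":0.01,"turn":0},{"gripper":0.01,"dx":0,"dy":0,"dz":0.006,"turn":0},{"gripper":0.01,"dx":0,"dy":0,"dz":0.004,"turn":0},{"gripper":0.01,"dx":0,"dy":0,"dz":0,"turn":0},{"gripper":0.01,"dx":0,"dy":0,"dz":0,"turn":0}]'
```

```text
time_s: 8.97
eef_pos: [505.1, 8.2, 52.3]
orientation: [[0.985, -0.171, 0.001], [-0.171, -0.985, -0.0], [0.001, -0.0, -1.0]]
contact_force: [2.2, -0.3, -2.7]
opening: 22.5
```

```bash
python3 -m creep '[{"gripper":0.01,"dx":0,"dy":0,"dz":0.003,"turn":0},{"gripper":0.01,"dx":0,"dy":0,"dz":0,"turn":0}]'
```

```text
time_s: 9.13
eef_pos: [505.2, 8.1, 49.1]
orientation: [[0.985, -0.171, 0.002], [-0.171, -0.985, -0.0], [0.002, -0.0, -1.0]]
contact_force: [2.9, 0.5, 3.6]
opening: 22.8
```

```bash
python3 -m creep '[{"gripper":0.027,"dx":0,"dy":0,"dz":0,"turn":0},{"gripper":0.029,"dx":0,"dy":0,"dz":0,"turn":0},{"gripper":0.031,"dx":0,"dy":0,"dz":0,"turn":0},{"gripper":0.031,"dx":0,"dy":0,"dz":0,"turn":0}]'; python3 -c "
from h import *
w=snap('wrist','w4');s=snap('scene','s4')
A=crop(w['color'],60,110,400,150,2,50);B=crop(s['color'],190,150,160,110,2.5,20)
A=np.vstack([A,np.zeros((275,800,3),np.uint8)]);A[300:575,:400]=B;cv2.imwrite('pics/c4.png',A)"
```

```text
time_s: 9.47
eef_pos: [504.0, 8.2, 48.5]
orientation: [[0.985, -0.171, -0.001], [-0.171, -0.985, 0.0], [-0.001, 0.0, -1.0]]
contact_force: [-0.7, 0.7, 0.4]
opening: 31.0
```

View pics/c4.png

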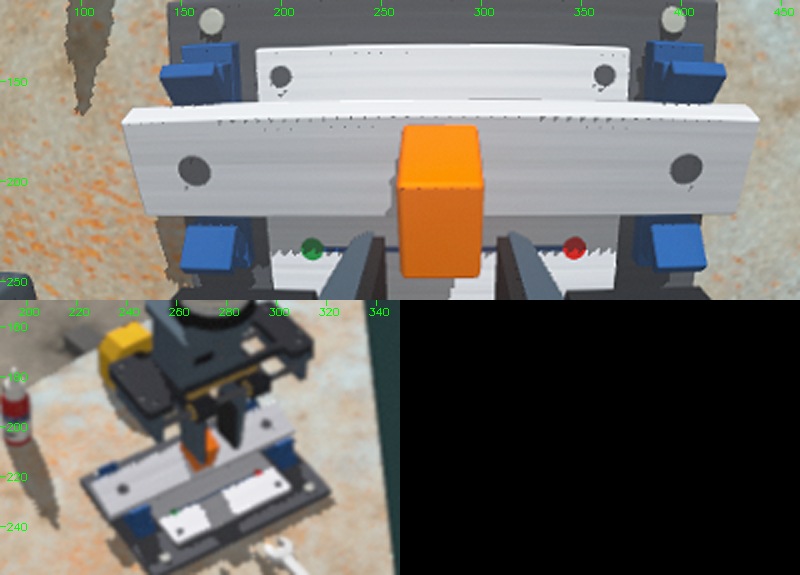

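Run:
```python
from h import *
w=dict(np.load('pics/w4.npz'))
A=pt(w,156.7,194.7);B=pt(w,402.7,193.7);g=atz(w,215.8,234.2,16);r=atz(w,347.2,233.7,16)
A2=atz(w,156.7,194.7,32);B2=atz(w,402.7,193.7,32)
print(A.round(1),B.round(1),A2.round(1),B2.round(1),g.round(1),r.round(1),pt(w,215.8,234.2)[2],pt(w,347.2,233.7)[2])
j=(g-r)[:2];j/=np.linalg.norm(j);x=np.array([j[1],-j[0]]);m=(A2+B2)[:2]/2-(g+r)[:2]/2
print('jig y dir',j,np.linalg.norm(g-r),'bar dir',((A2-B2)/np.linalg.norm(A2-B2)).round(3),'dx',m@x,'dy',m@j)
P=np.array([pt(w,u,v) for u in list(range(140,255,3))+list(range(308,420,3)) for v in range(176,212,3)])
c=P.mean(0)
for _ in range(3):
    n=np.linalg.svd(P-c,full_matrices=0)[2][2]; P=P[np.abs((P-c)@n)<3];c=P.mean(0)
print(n.round(3),c.round(1),env.state()['eef_pos'].round(1))
```

```text
[542.2  88.4  38. ] [513.8 -78.9  38.3] [541.2  91.1  32. ] [511.8 -81.1  32. ] [499.5  59.3  16. ] [482.6 -39.9  16. ] 16.58505126897387 17.32707425847522
jig y dir [0.16820895 0.98575136] 100.69104527694284 bar dir [0.168 0.986 0.   ] dx 35.76642106563964 dy 1.3056456203045856
[ 0.317 -0.054 -0.947] [529.    4.6  38.1] [504.1   8.1  48.5]
```

```bash
python3 -m creep '[{"gripper":0.01,"dx":0,"dy":0,"dz":0,"turn":0},{"gripper":0.01,"dx":0,"dy":0,"dz":0,"turn":0},{"gripper":0.01,"dx":0,"dy":0,"dz":-0.001,"turn":0},{"gripper":0.01,"dx":-0.003,"dy":0,"dz":0,"turn":0},{"gripper":0.01,"dx":-0.004,"dy":0,"dz":0,"turn":0},{"gripper":0.01,"dx":0,"dy":0,"dz":0.001,"turn":0},{"gripper":0.01,"dx":0,"dy":0,"dz":0,"turn":0}]'
cat >> h.py <<'E'
def bar(w,us,vs):
    P=np.array([pt(w,u,v) for u in us for v in vs]);c=np.median(P,0)
    for _ in range(4):
        n=np.linalg.svd(P-c,full_matrices=0)[2][2]; P=P[np.abs((P-c)@n)<3];c=P.mean(0)
    n*=np.sign(n[2]);return n.round(3),c.round(1),len(P)
U=list(range(145,250,3))+list(range(312,415,3))
E
python3 -c "
from h import *
w=snap('wrist','w5');print(bar(w,U,range(178,212,3)))"
```

```text
time_s: 10.15
eef_pos: [497.0, 9.4, 48.4]
orientation: [[0.985, -0.171, -0.0], [-0.171, -0.985, 0.0], [-0.0, 0.0, -1.0]]
contact_force: [-1.0, 0.3, -0.0]
opening: 9.6
(array([-0.805,  0.14 ,  0.577]), array([518.5,   7.6,  34. ]), 217)
```

```bash
python3 -c "
from h import *
w=dict(np.load('pics/w5.npz'));s=snap('scene','s5')
A=crop(w['color'],60,110,400,150,2,50);B=crop(s['color'],190,150,160,110,2.5,20)
A=np.vstack([A,np.zeros((275,800,3),np.uint8)]);A[300:575,:400]=B;cv2.imwrite('pics/c5.png',A)"
```

```text
(no output)
```

View pics/c5.png

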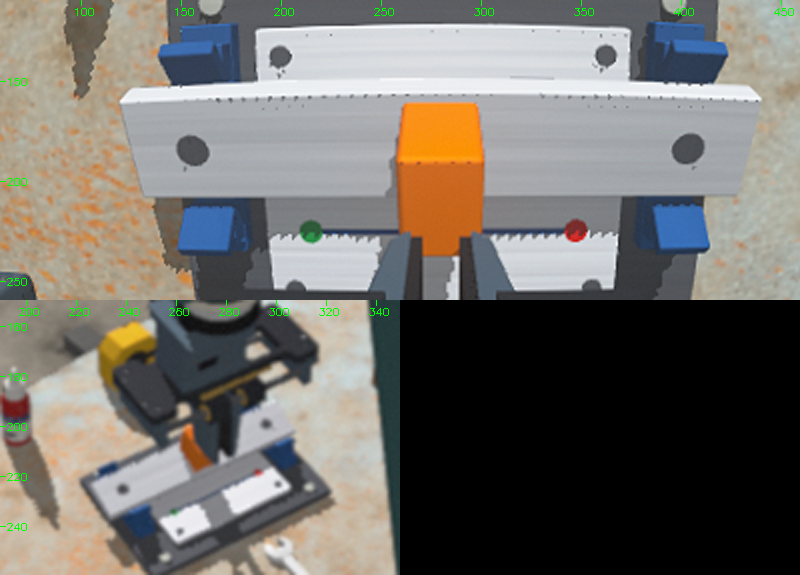

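```bash
python3 -c "
from h import *
w=dict(np.load('pics/w5.npz'));print(bar(w,U,range(164,202,3)))
A=pt(w,156,185);B=pt(w,404,184);print(A,B,(A+B)/2)
s=dict(np.load('pics/s5.npz'));print(tri((w,156,185),(s,239,225)),tri((w,404,184),(s,296,199.3)))
print(env.state()['eef_pos'])
x=np.array([.986,-.168]);print(((A+B)/2-[526.5,3.7,0])[:2]@x)"
```

```text
(array([-0.332,  0.056,  0.942]), array([531.2,   6.1,  38.6]), 216)
[541.93051513  88.48083076  37.57970845] [513.80845619 -78.77848467  39.09599265] [527.86948566   4.85117304  38.33785055]
(array([541.69126957,  87.43169262,  38.93730535]), np.float64(0.6173043236208643)) (array([513.18225832, -79.62015182,  37.03831109]), np.float64(0.08679221077822454))
[497.36155946   9.36933334  48.5172568 ]
1.1569157905246978
```

```bash
python3 -m creep '[{"gripper":0.05,"dx":-0.004,"dy":0,"dz":0,"turn":0},{"gripper":0.05,"dx":0,"dy":0,"dz":0,"turn":0},{"gripper":0.05,"dx":0,"dy":0,"dz":0,"turn":0},{"gripper":0.05,"dx":0,"dy":0,"dz":0,"turn":0},{"gripper":0.05,"dx":0,"dy":0,"dz":0,"turn":0},{"gripper":0.05,"dx":0,"dy":0,"dz":0,"turn":0},{"gripper":0.05,"dx":0.01,"dy":0,"dz":0,"turn":0},{"gripper":0.05,"dx":0.012,"dy":0,"dz":0,"turn":0},{"gripper":0.05,"dx":0.006,"dy":0,"dz":0,"turn":0},{"gripper":0.01,"dx":0,"dy":0,"dz":0,"turn":0},{"gripper":0.01,"dx":0,"dy":0,"dz":0,"turn":0},{"gripper":0.01,"dx":0,"dy":0,"dz":0,"turn":0},{"gripper":0.01,"dx":0,"dy":0,"dz":0,"turn":0},{"gripper":0.01,"dx":0,"dy":0,"dz":0,"turn":0},{"gripper":0.01,"dx":0,"dy":0,"dz":0,"turn":0}]'
```

```text
time_s: 11.5
eef_pos: [520.6, 5.3, 48.5]
orientation: [[0.985, -0.171, -0.0], [-0.171, -0.985, -0.0], [-0.0, 0.0, -1.0]]
contact_force: [-0.8, -0.7, -1.4]
opening: 21.5
```

Gripped. Shift it −x with a slight lift, then set down and release.

```bash
python3 -m creep '[{"gripper":0.01,"dx":0,"dy":0,"dz":-0.002,"turn":0},{"gripper":0.01,"dx":-0.003,"dy":0,"dz":0,"turn":0},{"gripper":0.01,"dx":-0.004,"dy":0,"dz":0,"turn":0},{"gripper":0.01,"dx":0,"dy":0,"dz":0.0015,"turn":0},{"gripper":0.01,"dx":0,"dy":0,"dz":0.001,"turn":0},{"gripper":0.01,"dx":0,"dy":0,"dz":0,"turn":0}]'; python3 -c "
from h import *
w=snap('wrist','w6');print(bar(w,U,range(164,202,3)))"
python3 -m creep '[{"gripper":0.04,"dx":0,"dy":0,"dz":0,"turn":0},{"gripper":0.04,"dx":0,"dy":0,"dz":0,"turn":0},{"gripper":0.04,"dx":0,"dy":0,"dz":0,"turn":0},{"gripper":0.04,"dx":0,"dy":0,"dz":0,"turn":0},{"gripper":0.04,"dx":0,"dy":0,"dz":0,"turn":0}]'; python3 -c "
from h import *
w=snap('wrist','w7');print(bar(w,U,range(180,210,3)))"
```

```text
time_s: 12.0
eef_pos: [515.5, 6.3, 48.7]
orientation: [[0.985, -0.171, 0.003], [-0.171, -0.985, -0.0], [0.003, -0.0, -1.0]]
contact_force: [3.9, -1.3, 3.9]
opening: 21.6
(array([ 0.982, -0.167,  0.091]), array([546.7,   2.7,  22.4]), 241)
time_s: 12.47
eef_pos: [513.8, 6.5, 47.9]
orientation: [[0.985, -0.171, -0.001], [-0.171, -0.985, 0.0], [-0.001, 0.0, -1.0]]
contact_force: [0.5, 0.8, -0.7]
opening: 40.0
(array([-0.039,  0.007,  0.999]), array([535.9,   3.5,  32.6]), 210)
```

```bash
python3 -c "
from h import *
w=dict(np.load('pics/w7.npz'))
J=np.array([[.986,-.168],[.168,.986]])
for u in (150,170,190,210,350,370,390,410):
    print(u,[tuple(np.r_[J@(pt(w,u,v)[:2]-[526.5,3.7]),pt(w,u,v)[2]].round(1)) for v in range(160,226,5)])
"
```

```text
150 [(np.float64(35.9), np.float64(88.2), np.float64(39.1)), (np.float64(32.7), np.float64(87.7), np.float64(41.0)), (np.float64(28.5), np.float64(90.0), np.float64(36.2)), (np.float64(24.3), np.float64(92.2), np.float64(32.0)), (np.float64(20.7), np.float64(92.5), np.float64(31.9)), (np.float64(17.3), np.float64(92.4), np.float64(33.1)), (np.float64(13.8), np.float64(92.6), np.float64(33.6)), (np.float64(9.7), np.float64(93.9), np.float64(31.6)), (np.float64(6.5), np.float64(93.5), np.float64(33.5)), (np.float64(2.5), np.float64(94.3), np.float64(32.6)), (np.float64(-1.3), np.float64(94.8), np.float64(32.4)), (np.float64(-5.5), np.float64(95.8), np.float64(31.3)), (np.float64(-9.1), np.float64(96.1), np.float64(31.9)), (np.float64(-12.5), np.float64(95.9), np.float64(33.4))]
170 [(np.float64(34.4), np.float64(76.0), np.float64(32.3)), (np.float64(31.3), np.float64(75.4), np.float64(34.9)), (np.float64(27.8), np.float64(75.7), np.float64(34.5)), (np.float64(24.0), np.float64(76.6), np.float64(32.9)), (np.float64(20.3), np.float64(77.2), np.float64(31.9)), (np.float64(17.0), np.float6
[... 4551 characters left out ...]
np.float64(40.5)), (np.float64(27.8), np.float64(-88.2), np.float64(36.2)), (np.float64(23.4), np.float64(-90.6), np.float64(31.2)), (np.float64(20.1), np.float64(-90.2), np.float64(32.9)), (np.float64(16.5), np.float64(-90.6), np.float64(32.7)), (np.float64(12.7), np.float64(-91.2), np.float64(32.2)), (np.float64(9.4), np.float64(-91.1), np.float64(33.4)), (np.float64(5.4), np.float64(-92.0), np.float64(32.2)), (np.float64(1.9), np.float64(-92.1), np.float64(32.9)), (np.float64(-2.2), np.float64(-93.0), np.float64(31.9)), (np.float64(-5.5), np.float64(-92.7), np.float64(33.6)), (np.float64(-9.7), np.float64(-93.7), np.float64(32.4)), (np.float64(-13.5), np.float64(-94.1), np.float64(32.6))]
```

```bash
python3 -m creep '[{"gripper":0.05,"dx":0,"dy":0,"dz":-0.01,"turn":0},{"gripper":0.05,"dx":0,"dy":0,"dz":-0.03,"turn":0},{"gripper":0.05,"dx":0,"dy":0,"dz":-0.04,"turn":0},{"gripper":0.05,"dx":0,"dy":0,"dz":-0.04,"turn":0},{"gripper":0.05,"dx":0,"dy":0,"dz":-0.04,"turn":0},{"gripper":0.05,"dx":0,"dy":0,"dz":0,"turn":0},{"gripper":0.05,"dx":0,"dy":0,"dz":0,"turn":0}]'; python3 -c "
from h import *
w=snap('wrist','w8')"
python3 -m creep '[{"gripper":0.05,"dx":-0.007,"dy":0.0384,"dz":-0.004,"turn":0},{"gripper":0.05,"dx":-0.007,"dy":0.0384,"dz":-0.004,"turn":0},{"gripper":0.05,"dx":-0.007,"dy":0.0384,"dz":-0.004,"turn":0},{"gripper":0.05,"dx":-0.007,"dy":0.0384,"dz":-0.004,"turn":0},{"gripper":0.05,"dx":-0.007,"dy":0.0384,"dz":-0.004,"turn":0},{"gripper":0.05,"dx":-0.007,"dy":0.0384,"dz":-0.004,"turn":0},{"gripper":0.05,"dx":-0.007,"dy":0.0384,"dz":-0.004,"turn":0},{"gripper":0.05,"dx":0,"dy":0,"dz":0,"turn":0},{"gripper":0.05,"dx":0,"dy":0,"dz":0,"turn":0}]'; python3 -c "
from h import *
w=snap('wrist','w9');v=dict(np.load('pics/w8.npz'));s=snap('scene','s9');t=snap('top','t9')
P=np.zeros((600,800,3),np.uint8)
P[:300]=crop(v['color'],80,120,400,150,2,50)
o=crop(w['color'],180,100,160,100,3,20);P[300:600,:480]=o
o=crop(t['color'],362,195,60,55,5,10);P[300:575,490:790]=o
cv2.imwrite('pics/c9.png',P)"
```

```text
time_s: 13.1
eef_pos: [515.5, 6.4, 211.2]
orientation: [[0.985, -0.171, 0.005], [-0.171, -0.985, -0.0], [0.005, -0.001, -1.0]]
contact_force: [0.6, 0.4, -0.6]
opening: 50.0
time_s: 13.9
eef_pos: [418.5, -251.0, 234.9]
orientation: [[0.985, -0.175, -0.002], [-0.175, -0.985, 0.001], [-0.002, -0.001, -1.0]]
contact_force: [-0.5, 0.3, -0.5]
opening: 50.4
```

View pics/c9.png

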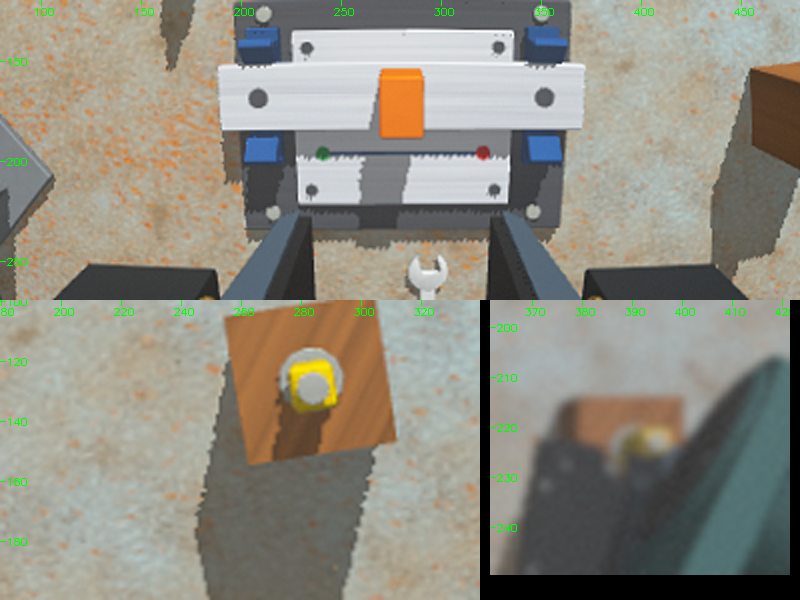

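```bash
python3 -c "
from h import *
w=dict(np.load('pics/w9.npz'))
print('cap depth',[pt(w,284+i,128+j).round(1) for i in(-2,0,2) for j in (-2,0,2)]);print('cap@138',atz(w,284.2,128.5,138).round(1))
c=[atz(w,*p,70) for p in[(254.5,105.5),(262.5,154.5),(311.5,146.5)]]
print('stand',np.round(c,1),'ctr',((c[0]+c[2])/2).round(1),[np.linalg.norm(c[1]-c[i]).round(1) for i in(0,2)],np.degrees(np.arctan2(*(c[0]-c[1])[1::-1])),np.degrees(np.arctan2(*(c[2]-c[1])[1::-1])))
print('stand depth',pt(w,270,110)[2],pt(w,300,110)[2],'collar',atz(w,283.2,125.5,74))
a=[atz(w,180+x/3-.5,100+(y-300)/3-.5,134) for x,y in[(290,363),(294,411),(337,402),(331,361)]];print(np.round(a,1))
t=dict(np.load('pics/t1.npz'));print(tri((w,284.2,128.5),(t,391.8,223.7)))
"
```

```text
cap depth [array([ 482.1, -263.6,  138.3]), array([ 480.3, -263.3,  139.4]), array([ 478.5, -263. ,  137.7]), array([ 481.8, -265.4,  138.7]), array([ 480. , -265.1,  139. ]), array([ 478.2, -264.7,  137.9]), array([ 481.5, -267.1,  139.5]), array([ 479.6, -266.8,  138.1]), array([ 477.8, -266.5,  137.4])]
cap@138 [ 479.5 -265.2  138. ]
stand [[ 507.1 -237.8   70. ]
 [ 451.6 -236.5   70. ]
 [ 451.  -291.9   70. ]] ctr [ 479.1 -264.9   70. ] [np.float64(55.5), np.float64(55.4)] -1.38801664651206 -90.57386887869207
stand depth 68.26539483614476 71.95026646591458 collar [ 479.6456674  -264.86472832   74.        ]
[[ 487.8 -259.3  134. ]
 [ 473.1 -257.9  134. ]
 [ 473.6 -271.2  134. ]
 [ 486.2 -271.6  134. ]]
(array([ 479.50590982, -264.19275931,   97.7530873 ]), np.float64(2.3574872268049214))
```

```bash
python3 -m creep '[{"gripper":0.05,"dx":0,"dy":0,"dz":0,"turn":-4.5},{"gripper":0.05,"dx":0,"dy":0,"dz":0,"turn":-4.5},{"gripper":0.05,"dx":0.0305,"dy":0.0065,"dz":0,"turn":0},{"gripper":0.05,"dx":0.0305,"dy":0.0065,"dz":0,"turn":0},{"gripper":0.05,"dx":0,"dy":0,"dz":0.02,"turn":0},{"gripper":0.05,"dx":0,"dy":0,"dz":0.02,"turn":0},{"gripper":0.05,"dx":0,"dy":0,"dz":0.01,"turn":0},{"gripper":0.05,"dx":0,"dy":0,"dz":0,"turn":0},{"gripper":0.05,"dx":0,"dy":0,"dz":0,"turn":0}]'
```

```text
time_s: 14.8
eef_pos: [480.5, -263.0, 185.9]
orientation: [[1.0, -0.014, -0.001], [-0.014, -1.0, 0.001], [-0.001, -0.001, -1.0]]
contact_force: [-0.2, -0.5, 1.0]
opening: 50.1
```

```bash
python3 -m creep '[{"gripper":0.05,"dx":-0.0012,"dy":0.002,"dz":0.02,"turn":0},{"gripper":0.05,"dx":0,"dy":0,"dz":0.03,"turn":0},{"gripper":0.05,"dx":0,"dy":0,"dz":0.025,"turn":0},{"gripper":0.05,"dx":0,"dy":0,"dz":0.015,"turn":0},{"gripper":0.05,"dx":0,"dy":0,"dz":0.003,"turn":0},{"gripper":0.05,"dx":0,"dy":0,"dz":0,"turn":0},{"gripper":0.005,"dx":0,"dy":0,"dz":0,"turn":0},{"gripper":0.005,"dx":0,"dy":0,"dz":0,"turn":0},{"gripper":0.005,"dx":0,"dy":0,"dz":0,"turn":0},{"gripper":0.005,"dx":0,"dy":0,"dz":0,"turn":0},{"gripper":0.005,"dx":0,"dy":0,"dz":0,"turn":0},{"gripper":0.005,"dx":0,"dy":0,"dz":0,"turn":0},{"gripper":0.005,"dx":0,"dy":0,"dz":0,"turn":0},{"gripper":0.005,"dx":0,"dy":0,"dz":0,"turn":0}]'
```

```text
time_s: 15.97
eef_pos: [479.5, -266.0, 93.3]
orientation: [[1.0, -0.015, 0.0], [-0.015, -1.0, -0.0], [0.0, 0.0, -1.0]]
contact_force: [0.1, 0.3, 4.9]
opening: 13.3
```

```bash
python3 -m creep '[{"gripper":0.005,"dx":0,"dy":0,"dz":-0.01,"turn":0},{"gripper":0.005,"dx":0,"dy":0,"dz":-0.02,"turn":0},{"gripper":0.005,"dx":0,"dy":0,"dz":-0.03,"turn":0},{"gripper":0.005,"dx":0,"dy":0,"dz":-0.03,"turn":0},{"gripper":0.005,"dx":0,"dy":0,"dz":-0.02,"turn":0},{"gripper":0.005,"dx":0,"dy":0,"dz":0,"turn":0},{"gripper":0.005,"dx":0,"dy":0,"dz":0,"turn":0}]'
```

```text
time_s: 16.55
eef_pos: [479.8, -266.1, 204.4]
orientation: [[1.0, -0.015, 0.002], [-0.015, -1.0, -0.001], [0.002, 0.001, -1.0]]
contact_force: [-0.3, -0.1, -0.4]
opening: 13.5
```

```bash
python3 -c "
from h import *
w=dict(np.load('pics/w8.npz'))
print(atz(w,241.2,196.2,16).round(1),atz(w,321.2,196.2,16).round(1))"
```

```text
[499.5  59.1  16. ] [482.4 -39.5  16. ]
```

```bash
python3 -m creep '[{"gripper":0.005,"dx":0.0017,"dy":-0.0362,"dz":0,"turn":0},{"gripper":0.005,"dx":0.0017,"dy":-0.0362,"dz":0,"turn":0},{"gripper":0.005,"dx":0.0017,"dy":-0.0362,"dz":0,"turn":0},{"gripper":0.005,"dx":0.0017,"dy":-0.0362,"dz":0,"turn":0},{"gripper":0.005,"dx":0.0017,"dy":-0.0362,"dz":0,"turn":0},{"gripper":0.005,"dx":0.0017,"dy":-0.0362,"dz":0,"turn":0},{"gripper":0.005,"dx":0.0017,"dy":-0.0362,"dz":0,"turn":0},{"gripper":0.005,"dx":0.0017,"dy":-0.0362,"dz":0,"turn":0},{"gripper":0.005,"dx":0.0017,"dy":-0.0362,"dz":0,"turn":0},{"gripper":0.005,"dx":0,"dy":0,"dz":0.03,"turn":0},{"gripper":0.005,"dx":0,"dy":0,"dz":0.03,"turn":0},{"gripper":0.005,"dx":0,"dy":0,"dz":0.024,"turn":0},{"gripper":0.005,"dx":0,"dy":0,"dz":0.008,"turn":0},{"gripper":0.005,"dx":0,"dy":0,"dz":0,"turn":0},{"gripper":0.005,"dx":0,"dy":0,"dz":0,"turn":0}]'; python3 -c "
from h import *
w=snap('wrist','w10');s=snap('scene','s10');t=snap('top','t10')
P=np.zeros((600,800,3),np.uint8)
P[:300,:600]=crop(w['color'],210,170,150,75,4,10)
P[300:600,:500]=crop(s['color'],225,190,100,60,5,10)
cv2.imwrite('pics/c10.png',P)"
```

```text
time_s: 17.8
eef_pos: [499.5, 59.5, 111.1]
orientation: [[1.0, -0.015, -0.001], [-0.015, -1.0, -0.0], [-0.001, 0.0, -1.0]]
contact_force: [0.5, -0.2, 0.1]
opening: 13.8
```

View pics/c10.png

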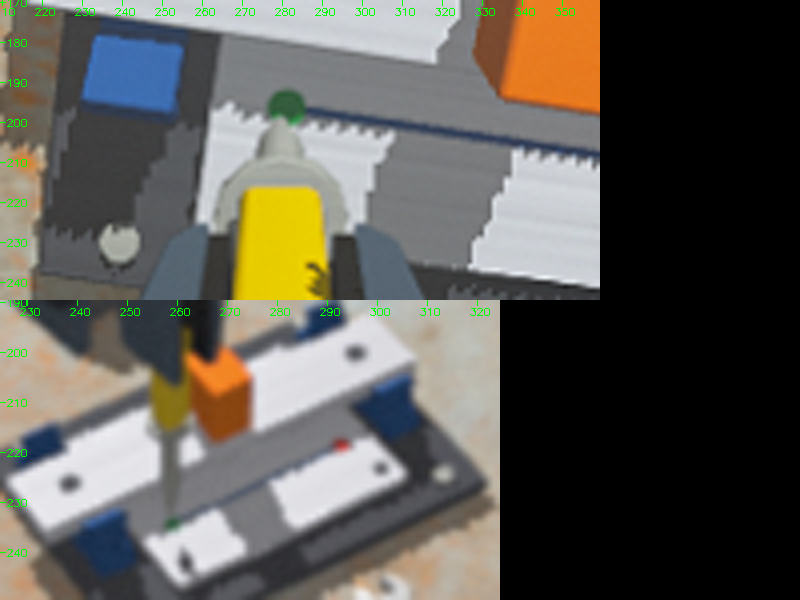

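```bash
python3 -c "
from h import *
w=dict(np.load('pics/w10.npz'));s=dict(np.load('pics/s10.npz'))
def proj(s,p):
    q=s['view']@np.r_[p,1];x,y=q[:2]/q[2]
    if s['fx']<400: r=np.hypot(x,y);k=np.arctan(r)/r;x*=k;y*=k
    return np.array([s['fx']*x+s['cx'],s['fy']*y+s['cy']]).round(1)
T=np.array([499.5,59.5,111.1])
for z in(16,26): print(z,proj(w,[*T[:2],z]),proj(s,[*T[:2],z]))
print('dot from wrist',atz(w,281.4,195.8,16),'scene',atz(s,259.2,234.3,16))
c=s['color'].astype(int);print(c[225:238,256:262].tolist() and '')
for r in range(184,200): print(r,w['z_map'][r,276:288].astype(int))
for v in range(198,212,3): print(v,pt(w,280,v).round(1),pt(w,283,v).round(1))
"
```

```text
16 [280.9 196.6] [258.9 235.1]
26 [280.9 199.4] [258.8 232.4]
dot from wrist [500.2178845   59.02456805  16.        ] scene [500.82512304  57.26667907  16.        ]

184 [297 297 298 297 298 298 297 297 297 296 298 296]
185 [298 297 299 298 298 298 298 298 298 297 298 297]
186 [298 298 298 298 297 297 298 298 297 298 298 297]
187 [297 298 298 298 299 297 297 298 298 299 297 298]
188 [297 298 299 299 298 297 298 299 298 298 297 299]
189 [298 299 299 298 298 298 298 299 298 297 298 300]
190 [297 299 298 298 298 298 299 298 298 298 298 300]
191 [299 299 300 298 299 300 298 300 299 299 298 300]
192 [300 299 301 299 300 299 299 299 299 299 299 299]
193 [300 299 299 299 298 299 301 299 298 299 299 299]
194 [300 300 299 298 300 299 299 299 298 300 300 300]
195 [300 299 299 300 299 298 299 300 299 300 300 298]
196 [299 300 300 299 300 299 299 299 299 300 299 299]
197 [300 300 301 300 299 301 300 300 300 301 300 300]
198 [302 301 300 300 300 300 300 299 300 300 300 300]
199 [302 299 301 291 300 300 301 300 301 299 302 301]
198 [498.5  60.4  17.4] [498.7  57.6  18.3]
201 [501.9  60.3  39.9] [495.7  57.6  17.9]
204 [503.2  60.3  53.6] [502.1  57.8  49.9]
207 [503.3  60.3  62.5] [502.4  57.9  59.6]
210 [509.9  60.2  91.8] [509.6  58.1  91.1]
```

```bash
python3 -m creep '[{"gripper":0.005,"dx":0.0005,"dy":0.0003,"dz":0.005,"turn":0},{"gripper":0.005,"dx":0,"dy":0,"dz":0.003,"turn":0},{"gripper":0.005,"dx":0,"dy":0,"dz":0.001,"turn":0},{"gripper":0.005,"dx":0,"dy":0,"dz":0,"turn":0},{"gripper":0.005,"dx":0,"dy":0,"dz":0,"turn":0}]'
```

```text
time_s: 18.37
eef_pos: [500.0, 59.3, 102.0]
orientation: [[1.0, -0.015, -0.0], [-0.015, -1.0, -0.0], [-0.0, 0.0, -1.0]]
contact_force: [0.1, -0.2, -1.5]
opening: 13.6
```

```bash
python3 -m creep '[{"gripper":0.005,"dx":0,"dy":0,"dz":0.001,"turn":0},{"gripper":0.005,"dx":0,"dy":0,"dz":0,"turn":0},{"gripper":0.005,"dx":0,"dy":0,"dz":0,"turn":0}]'
```

```text
time_s: 18.62
eef_pos: [500.3, 59.3, 101.2]
orientation: [[1.0, -0.015, 0.0], [-0.015, -1.0, 0.0], [0.0, -0.0, -1.0]]
contact_force: [0.2, 0.3, 1.3]
opening: 13.7
```

```bash
python3 -m creep '[{"gripper":0.005,"dx":0,"dy":0,"dz":0.0007,"turn":0},{"gripper":0.005,"dx":0,"dy":0,"dz":0,"turn":0},{"gripper":0.005,"dx":0,"dy":0,"dz":0,"turn":0}]'
```

```text
time_s: 18.87
eef_pos: [500.6, 59.4, 100.8]
orientation: [[1.0, -0.015, 0.001], [-0.015, -1.0, 0.0], [0.001, -0.0, -1.0]]
contact_force: [-1.4, -0.2, 4.6]
opening: 13.2
```

```bash
python3 -m creep '[{"gripper":0.005,"dx":-0.0004,"dy":0.00248,"dz":0,"turn":0},{"gripper":0.005,"dx":-0.0004,"dy":0.00248,"dz":0,"turn":0},{"gripper":0.005,"dx":-0.0004,"dy":0.00248,"dz":0,"turn":0},{"gripper":0.005,"dx":-0.0004,"dy":0.00248,"dz":0,"turn":0},{"gripper":0.005,"dx":-0.0004,"dy":0.00248,"dz":0,"turn":0},{"gripper":0.005,"dx":-0.0004,"dy":0.00248,"dz":0,"turn":0},{"gripper":0.005,"dx":-0.0004,"dy":0.00248,"dz":0,"turn":0},{"gripper":0.005,"dx":-0.0004,"dy":0.00248,"dz":0,"turn":0},{"gripper":0.005,"dx":-0.0004,"dy":0.00248,"dz":0,"turn":0},{"gripper":0.005,"dx":-0.0004,"dy":0.00248,"dz":0,"turn":0}]'
```

```text
time_s: 19.7
eef_pos: [496.3, 34.8, 100.8]
orientation: [[1.0, -0.016, 0.001], [-0.016, -1.0, 0.001], [0.001, -0.001, -1.0]]
contact_force: [0.7, 3.1, 5.1]
opening: 14.1
```

```bash
python3 -m creep '[{"gripper":0.005,"dx":-0.0004,"dy":0.00248,"dz":0,"turn":0},{"gripper":0.005,"dx":-0.0004,"dy":0.00248,"dz":0,"turn":0},{"gripper":0.005,"dx":-0.0004,"dy":0.00248,"dz":0,"turn":0},{"gripper":0.005,"dx":-0.0004,"dy":0.00248,"dz":0,"turn":0},{"gripper":0.005,"dx":-0.0004,"dy":0.00248,"dz":0,"turn":0},{"gripper":0.005,"dx":-0.0004,"dy":0.00248,"dz":0,"turn":0},{"gripper":0.005,"dx":-0.0004,"dy":0.00248,"dz":0,"turn":0},{"gripper":0.005,"dx":-0.0004,"dy":0.00248,"dz":0,"turn":0},{"gripper":0.005,"dx":-0.0004,"dy":0.00248,"dz":0,"turn":0},{"gripper":0.005,"dx":-0.0004,"dy":0.00248,"dz":0,"turn":0},{"gripper":0.005,"dx":-0.0004,"dy":0.00248,"dz":0,"turn":0},{"gripper":0.005,"dx":-0.0004,"dy":0.00248,"dz":0,"turn":0},{"gripper":0.005,"dx":-0.0004,"dy":0.00248,"dz":0,"turn":0},{"gripper":0.005,"dx":-0.0004,"dy":0.00248,"dz":0,"turn":0},{"gripper":0.005,"dx":-0.0004,"dy":0.00248,"dz":0,"turn":0}]'
```

```text
time_s: 20.95
eef_pos: [489.8, -2.4, 100.8]
orientation: [[1.0, -0.016, 0.001], [-0.016, -1.0, 0.001], [0.001, -0.001, -1.0]]
contact_force: [0.9, 2.9, 6.4]
opening: 13.6
```

```bash
python3 -m creep '[{"gripper":0.005,"dx":-0.0004,"dy":0.00248,"dz":0,"turn":0},{"gripper":0.005,"dx":-0.0004,"dy":0.00248,"dz":0,"turn":0},{"gripper":0.005,"dx":-0.0004,"dy":0.00248,"dz":0,"turn":0},{"gripper":0.005,"dx":-0.0004,"dy":0.00248,"dz":0,"turn":0},{"gripper":0.005,"dx":-0.0004,"dy":0.00248,"dz":0,"turn":0},{"gripper":0.005,"dx":-0.0004,"dy":0.00248,"dz":0,"turn":0},{"gripper":0.005,"dx":-0.0004,"dy":0.00248,"dz":0,"turn":0},{"gripper":0.005,"dx":-0.0004,"dy":0.00248,"dz":0,"turn":0},{"gripper":0.005,"dx":-0.0004,"dy":0.00248,"dz":0,"turn":0},{"gripper":0.005,"dx":-0.0004,"dy":0.00248,"dz":0,"turn":0},{"gripper":0.005,"dx":-0.0004,"dy":0.00248,"dz":0,"turn":0},{"gripper":0.005,"dx":-0.0004,"dy":0.00248,"dz":0,"turn":0},{"gripper":0.005,"dx":-0.0004,"dy":0.00248,"dz":0,"turn":0},{"gripper":0.005,"dx":-0.0004,"dy":0.00248,"dz":0,"turn":0},{"gripper":0.005,"dx":-0.0004,"dy":0.00248,"dz":0,"turn":0},{"gripper":0.005,"dx":0,"dy":0,"dz":0,"turn":0},{"gripper":0.005,"dx":0,"dy":0,"dz":0,"turn":0}]'; python3 -c "
from h import *
w=snap('wrist','w11');s=snap('scene','s11')
P=np.zeros((600,800,3),np.uint8)
P[:300,:600]=crop(w['color'],210,170,150,75,4,10)
P[300:600,:500]=crop(s['color'],225,190,100,60,5,10)
cv2.imwrite('pics/c11.png',P)"
```

```text
time_s: 22.37
eef_pos: [483.2, -39.6, 100.8]
orientation: [[1.0, -0.016, 0.001], [-0.016, -1.0, 0.0], [0.001, -0.0, -1.0]]
contact_force: [0.4, 2.7, 5.3]
opening: 13.6
```

View pics/c11.png

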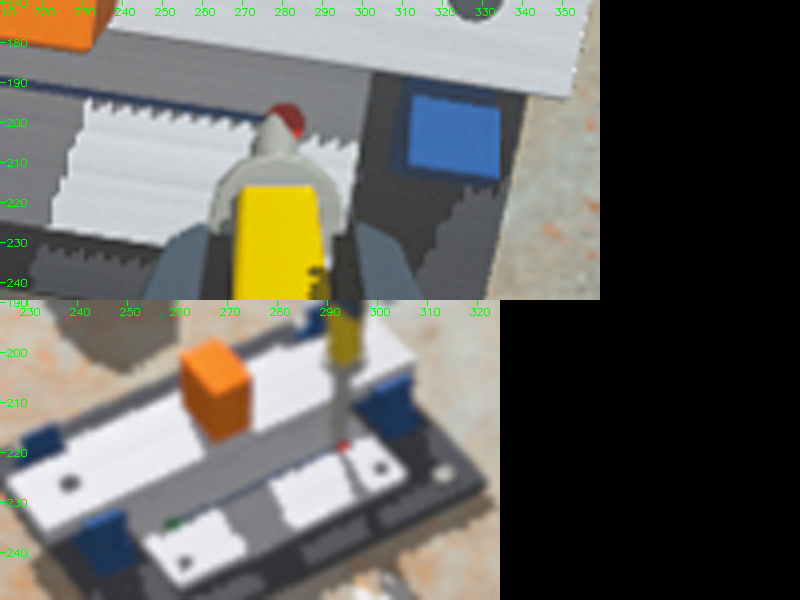

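```bash
python3 -m creep '[{"gripper":0.005,"dx":-0.0005,"dy":0.0022,"dz":0,"turn":0},{"gripper":0.005,"dx":0,"dy":0,"dz":0,"turn":0},{"gripper":0.005,"dx":0,"dy":0,"dz":0,"turn":0},{"gripper":0.005,"dx":0,"dy":0,"dz":-0.01,"turn":0},{"gripper":0.005,"dx":0,"dy":0,"dz":-0.03,"turn":0},{"gripper":0.005,"dx":0,"dy":0,"dz":-0.03,"turn":0},{"gripper":0.005,"dx":0,"dy":0,"dz":-0.03,"turn":0},{"gripper":0.005,"dx":0,"dy":0,"dz":0,"turn":0},{"gripper":0.005,"dx":0,"dy":0,"dz":0,"turn":0}]'
```

```text
time_s: 23.22
eef_pos: [482.9, -41.9, 202.2]
orientation: [[1.0, -0.015, 0.003], [-0.015, -1.0, -0.0], [0.003, 0.0, -1.0]]
contact_force: [-0.3, 0.3, -0.5]
opening: 14.0
```

```bash
python3 -m creep '[{"gripper":0.005,"dx":0,"dy":0.0373,"dz":0,"turn":0},{"gripper":0.005,"dx":0,"dy":0.0373,"dz":0,"turn":0},{"gripper":0.005,"dx":0,"dy":0.0373,"dz":0,"turn":0},{"gripper":0.005,"dx":0,"dy":0.0373,"dz":0,"turn":0},{"gripper":0.005,"dx":0,"dy":0.0373,"dz":0,"turn":0},{"gripper":0.005,"dx":0,"dy":0.0373,"dz":0,"turn":0},{"gripper":0.005,"dx":0,"dy":0,"dz":0.02,"turn":0},{"gripper":0.005,"dx":0,"dy":0,"dz":0.015,"turn":0},{"gripper":0.005,"dx":0,"dy":0,"dz":0,"turn":0},{"gripper":0.005,"dx":0,"dy":0,"dz":0,"turn":0}]'
```

```text
time_s: 24.05
eef_pos: [477.6, -265.0, 164.1]
orientation: [[1.0, -0.015, -0.003], [-0.015, -1.0, 0.002], [-0.003, -0.002, -1.0]]
contact_force: [0.3, 0.1, -0.0]
opening: 13.4
```

```bash
python3 -m creep '[{"gripper":0.005,"dx":0.0019,"dy":0.0008,"dz":0,"turn":0},{"gripper":0.005,"dx":0,"dy":0,"dz":0.01,"turn":0},{"gripper":0.005,"dx":0,"dy":0,"dz":0.01,"turn":0},{"gripper":0.005,"dx":0,"dy":0,"dz":0.006,"turn":0},{"gripper":0.005,"dx":0,"dy":0,"dz":0,"turn":0},{"gripper":0.005,"dx":0,"dy":0,"dz":0,"turn":0}]'
```

```text
time_s: 24.55
eef_pos: [480.3, -266.1, 138.8]
orientation: [[1.0, -0.015, -0.001], [-0.015, -1.0, 0.001], [-0.001, -0.001, -1.0]]
contact_force: [0.1, -0.0, -0.6]
opening: 14.2
```

No contact with the point 16 mm down the hole. Going on.

```bash
python3 -m creep '[{"gripper":0.005,"dx":-0.0005,"dy":0,"dz":0.01,"turn":0},{"gripper":0.005,"dx":0,"dy":0,"dz":0.01,"turn":0},{"gripper":0.005,"dx":0,"dy":0,"dz":0.01,"turn":0},{"gripper":0.005,"dx":0,"dy":0,"dz":0.006,"turn":0},{"gripper":0.005,"dx":0,"dy":0,"dz":0.005,"turn":0},{"gripper":0.005,"dx":0,"dy":0,"dz":0,"turn":0},{"gripper":0.005,"dx":0,"dy":0,"dz":0.002,"turn":0},{"gripper":0.005,"dx":0,"dy":0,"dz":0.002,"turn":0},{"gripper":0.005,"dx":0,"dy":0,"dz":0,"turn":0}]'
```

```text
time_s: 25.3
eef_pos: [480.1, -266.4, 94.3]
orientation: [[1.0, -0.015, 0.0], [-0.015, -1.0, -0.0], [0.0, 0.0, -1.0]]
contact_force: [-0.5, -0.2, -0.8]
opening: 13.9
```

```bash
python3 -m creep '[{"gripper":0.005,"dx":0,"dy":0,"dz":0.0013,"turn":0},{"gripper":0.005,"dx":0,"dy":0,"dz":0,"turn":0},{"gripper":0.016,"dx":0,"dy":0,"dz":0,"turn":0},{"gripper":0.02,"dx":0,"dy":0,"dz":0,"turn":0},{"gripper":0.05,"dx":0,"dy":0,"dz":0,"turn":0},{"gripper":0.05,"dx":0,"dy":0,"dz":0,"turn":0},{"gripper":0.05,"dx":0,"dy":0,"dz":0,"turn":0},{"gripper":0.05,"dx":0,"dy":0,"dz":0,"turn":0},{"gripper":0.05,"dx":0,"dy":0,"dz":0,"turn":0},{"gripper":0.05,"dx":0,"dy":0,"dz":0,"turn":0}]'
python3 -m creep '[{"gripper":0.05,"dx":0,"dy":0,"dz":-0.02,"turn":0},{"gripper":0.05,"dx":0,"dy":0,"dz":-0.03,"turn":0},{"gripper":0.05,"dx":0,"dy":0,"dz":-0.04,"turn":0},{"gripper":0.05,"dx":0,"dy":0,"dz":-0.04,"turn":0},{"gripper":0.05,"dx":-0.02,"dy":0,"dz":-0.02,"turn":0},{"gripper":0.05,"dx":-0.03,"dy":0,"dz":0,"turn":0},{"gripper":0.05,"dx":0,"dy":0,"dz":0,"turn":0},{"gripper":0.05,"dx":0,"dy":0,"dz":0,"turn":0}]'
python3 -c "
from h import *
w=snap('wrist','w12');s=snap('scene','s12')
P=np.zeros((560,800,3),np.uint8)
P[:420,:560]=crop(w['color'],0,0,560,420,1,50)
P[:300,560:]=crop(w['color'],240,110,80,100,3,20)
cv2.imwrite('pics/c12.png',P)"
```

```text
time_s: 26.13
eef_pos: [480.0, -266.4, 93.0]
orientation: [[1.0, -0.015, 0.0], [-0.015, -1.0, 0.0], [0.0, -0.0, -1.0]]
contact_force: [-0.4, 1.4, -0.8]
opening: 50.2
time_s: 26.8
eef_pos: [429.4, -265.7, 243.4]
orientation: [[1.0, -0.016, 0.001], [-0.016, -1.0, -0.0], [0.001, 0.0, -1.0]]
contact_force: [0.5, -0.2, 0.7]
opening: 50.1
```

View pics/c12.png

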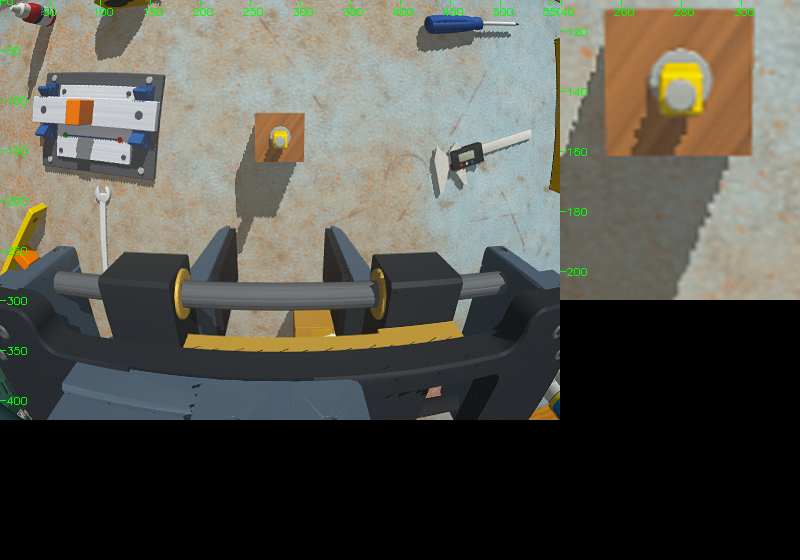

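```bash
python3 -c "
from h import *
w=dict(np.load('pics/w12.npz'))
print('cap z',np.median([pt(w,279+i,141+j)[2] for i in(-2,0,2) for j in(-2,0,2)]),pt(w,279.5,141).round(1))
v=dict(np.load('pics/s12.npz'));a=dict(np.load('pics/s11.npz'));s1=dict(np.load('pics/s1.npz'))
c=lambda s,x:np.median(np.abs(s['color'][x].astype(int)-s1['color'][x].astype(int)))
print('bar vs s11',np.abs(v['color'][190:235,226:300].astype(int)-a['color'][190:235,226:300]).mean(),'bottle/tape',np.abs(v['color'][155:210,185:260].astype(int)-s1['color'][155:210,185:260]).mean())
for u,q in[(239.3,225.5),(296,199.8)]: print(pt(v,u,q).round(1))
job.job_done()"
```

```text
cap z 139.09093234650175 [ 480.3 -265.3  138.6]
bar vs s11 15.255055055055054 bottle/tape 7.069575757575757
[546.   82.6  29.8]
[515.9 -82.7  31.2]
the job is handed in; nothing more can be done
```

The aluminium bar is in the jig, the blue line has been traced, and the scriber is back in its stand. I handed the job in at about 27 s of the 72 s allowed.

**What I did**
- **Bar:** I lifted it by its orange grip. On release it first caught at about 19° on the far fork walls. My first re-grip closed on nothing, so I gripped it again, shifted it 7 mm towards the robot, and it dropped flat.
- **Line:** I traced it from green to red at about 3 cm/s with roughly 5 N on the point. At the end the point looked about 2 mm short of the red dot, so I carried on 2.2 mm before lifting.
- **Scriber:** I lowered it back into the stand, released it and backed the arm clear.

**Checks**
- **Bar seat:** Wrist depth read the bar's top at 32–33 mm all along, where 32 mm means fully seated. That was before the trace. The last scene-camera points on it read 30–31 mm.
- **Bar centring:** It sits about 1 mm off centre towards the green dot. It is about 1.5 mm off across the notch, within the slack. I left both.
- **Scriber:** The cap stands at about 139 mm, the same as at the start within error, so it is fully down.
- **Line position:** The cameras placed the dots 1–3 mm apart. I followed a mean of them, weighted towards the wrist camera.
- **Bottle and tape measure:** I never moved near them. My last image comparison there was inconclusive: it showed differences in that area (mean 7 grey levels), which may be shadows or the arm. The bar area also differed (15), as expected, since the arm was over it in the earlier picture.

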